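# Lock the press-and-turn safety cap on the cleaner jar

### The job

The cleaner jar was left open. Put its red safety cap back on the neck, feel for the position where it drops between the neck's lugs, then press it down gently against the sprung seal and twist it clockwise to the stop, so that it springs up into its catches and stays locked when you let go. Do not force the cap onto the jar, and leave the other things on the bench where they are.

Things in the scene. Friction and masses are not known exactly. Their poses are not given: they have to be found in the camera images.
- cap: Loose red ribbed round cap with a white disc on top, 58 mm diameter, 26 mm high, about 40 g, standing on the bench open side down. Origin: centre of its underside (open rim); z up. Grip it by its sides, at any yaw, with 40 N or more. Four inward lugs 14 degrees wide on its +x, +y, -x, -y axes reach in to radius 21.5 mm, 0 to 4.5 mm above the origin.
- cap_ceiling (a point): Centre of the flat ceiling inside the cap, 15 mm above the cap's origin (inner diameter 49.5 mm). It pushes on the jar's sprung seal.
- jar: White jar with a blue band, fixed in a grey round holder (100 mm diameter) screwed to the bench. Jar 74 mm diameter; shoulder up to 78 mm, above it a neck of 40 mm diameter up to 100 mm. Origin: centre of the holder's underside on the bench; z up. Its yaw says nothing about the angle of the neck's lugs.
- jar_mouth (a point): Centre of the neck's rim, 100 mm above the bench, z up. Height of the cap's origin relative to it: -2 mm riding on top of the lugs (rigid), -5.5 mm dropped into the gaps and just touching the seal, below -13 mm to pass under the lips (about 9 N), -15 mm fully down (11.4 N, then rigid), -10.5 mm locked in the catches. Cap-to-jar force must stay under 40 N.
- lug_tops (a point): Point on the neck's axis level with the tops of its four white lugs, 2 mm below the rim. Lugs reach out to radius 23.5 mm, 90 degrees apart, each 39 degrees long, with gaps of 51 degrees between. Their angle about the axis is NOT measured and differs from run to run (fixed within a run): find it by feel. They are springy, giving about the axis by 3 N m/rad.
- catch_level (a point): Point on the neck's axis level with the catches under the lugs, 6 mm below the rim. Turning clockwise seen from above, a cap lug meets under each neck lug a lip (9 degrees long, down to 8.5 mm below the rim), the catch (22 degrees), then the stop (8 degrees, a wall down to 15.5 mm). Once dropped in, the cap turns at most 68 degrees clockwise to the stop.
- seal_top (a point): Centre of the top of the grey sealing disc (28 mm diameter) in the jar's mouth. It stands 9.5 mm above the rim and can be pressed down level with it against a spring of 1200 N/m (no preload). It pushes a locked cap up into the catches with about 6 N.
- bit_driver: Red and silver bit driver, 14 x 111 x 14 mm, lying on the bench. Bystander; origin: centre of the underside.
- flux_vial: Flux syringe with a blue cap, 17 x 110 x 17 mm, lying. Bystander; origin: centre of the underside.
- ball_jar_2: Small white jar, 29 mm diameter, 38 mm high. Bystander; origin: centre of the underside.
Things that resemble listed ones, but are neither listed nor needed, are in the scene too. Several things have the shape of the cap; the one meant has the colours described above.

How it is judged:
By the outcome, as a careful person would: the job done as asked, in the order asked, and still so for the second after the job is handed in, with the robot touching nothing.
It also fails if it takes over 61 s, if anything falls off the work surface, if the arm or the gripper's body presses on something with over 40 N, if the wrist force passes 120 N, or if a joint passes its speed limit or range.

### The arm

A 7-joint arm with a two-finger parallel gripper is mounted at the origin on a cart in front of the work surface, level with it; the furniture and walls round the work are solid. World frame = base frame: x ahead of the robot, y to its left, z up, the work surface at z = 0. Lengths are in m, angles in degrees, forces in N, time in s.
With the tool pointing down it reaches from about 0.425 to 0.875 m from the base axis. Payload 9.9 kg.
Tool frame: the origin (TCP) lies between the finger pads; the fingertips stand 17 mm ahead of it and the grasp point (between the pads) lies 2 mm behind it; z points along the fingers, y is the line along which they close (so a half turn about z gives the same grasp; the last joint's range is limited). The gripper opens to 85 mm and grips with 20 to 120 N. Pads are 22 mm wide; open, the fingers measure 114 mm over their backs; the gripper's body (76 mm by 85 mm) begins 54 mm behind the grasp point. The pads swing forward as they close: fully open they stand 13 mm farther back than shut.
Start: joints at [58.74, 32.985, 1.427, 82.34, -0.859, 64.687, -3.237], TCP at [0.301, -0.604, 0.248] pointing down, gripper open.
Joint ranges: [-157.87, 157.87], [-19.46, 123.44], [-87.15, 90], [11.01, 140.99], [-62.26, 242.26], [9.8, 113.94], [-161.44, 161.44]. Speed limits (degrees/s): [127.2, 127.2, 172.46, 172.46, 180, 180, 180].

### API

Orientations are given as [roll, pitch, yaw] about the fixed x, y, z axes, in that order (R = Rz(yaw) Ry(pitch) Rx(roll)).
In Python, from plant import r, imaging gives the robot as it stands.
- The arm moves only by the tool apply_moves, never from a script. Its argument "rows" is a list of rows, each an object of numbers: "x", "y", "z": the shift along the world's x, y, z in cm; "rx", "ry", "rz": the turn, a rotation vector about the world's x, y, z in degrees; "claw": the opening, from 0 (shut) to 1 (fully open). A call has exactly 10 rows; each row shifts and turns the commanded pose from where the row before left it; what a row does not reach is not made up. A row lasts 1/10 s, in which the tool goes at most 50 mm and 8.59 degrees, less where a joint would pass 70% of its speed; a pose out of reach is approached as far as the arm can. A call with a gripper value outside its range is refused whole. The fingers move at their own pace and stop on an object; "grip_force" is the grip in N (left out, the last holds). Time passes only in rows, so rows that do not move let the fingers close, or fill a call up. It gives the time, the measured TCP pose, the force, the opening and the grip force at its end, in the units of the state.
- r.read_state(): the state, without advancing time (a new reading comes with each control period).
- imaging.read_camera(name): name is "scene" or "top"; returns a dict with "pixels" (420x560x3 uint8, red, green, blue), "depth" (420x560 float32, m along the optical axis (not along the pixel's ray), 0 where there is no reading), "K" (3x3 intrinsics, pixels), "R" (3x3) and "t" (3): a world point X has camera coordinates R X + t. Camera axes: x right, y down, z forward; pixel columns grow to the right and rows downward; lengths in m; the calibration is good to about 2 mm. A picture is of the moment at which its call begins.
- r.hand_in(): hands the job in; it is judged then, once.
The state is a dict: "clock": time; "joints": joint angles; "joint_velocities": joint speeds; "tau": joint torques, N m; "eef_pos": TCP position; "tool_rot": TCP orientation; "force": force on the tool from outside, world axes, zero at the start; "moment": the same for the moment, N m; "opening": finger opening in m; "gripper_force": force on a finger pad.
Only numpy, scipy, OpenCV 4.12 (cv2) and the standard library are available. Lean on these libraries where they do the work, as an engineer would, in place of code of your own. Each camera call takes 0.05 s, during which the arm holds its last target. There are 200 camera calls.

## Working session

There is one attempt and no reset: what is moved stays moved. The work goes in short steps, Python scripts to look and compute and a tool call to move; the robot and the scene stay as the last step left them, time stands still between calls to the robot, and variables do not carry over. Pictures are saved under pics/ and viewed, at most 10 in all, crops included, and the job is handed in when it is done.

Besides the shell and the picture viewer there is one more tool, called after "Emit:" in YAML: its name, and indented under it one key for each argument. apply_moves: Moves the arm, as the interface text tells. Its arguments: {"type":"object","properties":{"rows":{"type":"array"},"grip_force":{"type":"number"}},"required":["rows"]}

```bash
mkdir -p pics; ls; python3 - <<'E'
from plant import r, imaging
import cv2,numpy as np,pickle
s=r.read_state();print(s)
for n in("scene","top"):
    d=imaging.read_camera(n);pickle.dump(d,open(n+".pkl","wb"));cv2.imwrite(f"pics/{n}0.png",d["pixels"][:,:,::-1]);print(n,d["K"],d["R"],d["t"])
E
```

```text
pics
{'clock': 0.0, 'joints': array([58.73821785, 33.03326485,  1.42347189, 82.38375752, -0.86135049,
       64.68776408, -3.23589327]), 'joint_velocities': array([-0.02260806,  0.03070919, -0.05632952, -0.03394845,  0.08191598,
        0.07344555, -0.1320501 ]), 'tau': array([ 5.43358947e-04, -7.65769958e+01,  2.25031234e+00, -2.85967380e+01,
        1.51547586e-02,  1.29620510e-02, -3.64354786e-07]), 'eef_pos': array([ 0.30059955, -0.60391284,  0.24745203]), 'tool_rot': array([-1.79905821e+02,  3.19507359e-03,  2.64628731e+01]), 'force': array([-0.5948032 ,  0.08207437, -0.44267009]), 'moment': array([-0.03906709, -0.00874182, -0.04096041]), 'gripper_force': 0.0, 'opening': 0.08539220752106212}
scene [[535.68736241   0.         276.60875289]
 [  0.         535.68736241 208.35988328]
 [  0.           0.           1.        ]] [[-0.46786794 -0.88378177 -0.00541945]
 [-0.64867052  0.34755359 -0.67707685]
 [ 0.60027173 -0.31326712 -0.73589236]] [0.30224087 0.35261295 1.17993068]
top [[491.36523014   0.         283.76126001]
 [  0.         491.36523014 212.47768106]
 [  0.           0.           1.        ]] [[-0.03171099 -0.99949081  0.00354103]
 [-0.97698217  0.03024873 -0.21116548]
 [ 0.21095084 -0.01015578 -0.97744391]] [0.09463899 0.51366666 1.57965012]
```

View pics/scene0.png

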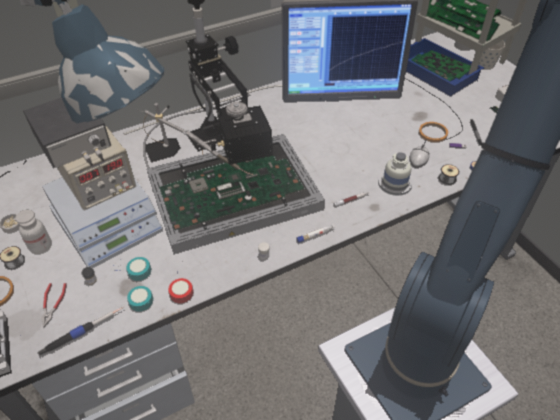

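View pics/top0.png

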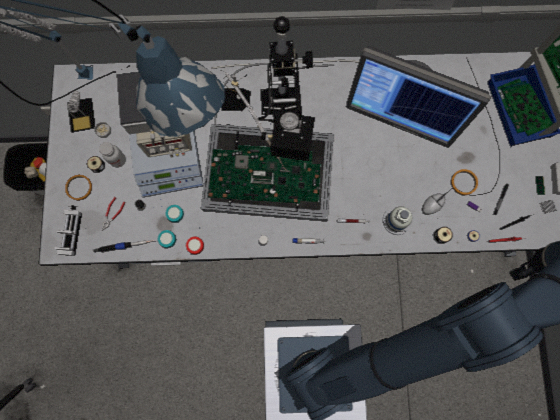

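The scene view shows the red cap at (181,289), teal lookalikes at (138,267) and (140,297), and the jar at (397,172). The top view shows the red cap at (195,245), teal caps at (175,213) and (167,239), the jar at (398,220), and a small jar at (263,240). By the description I choose the red one.

```bash
cat > h.py <<'E'
import numpy as np,cv2
def ray(d,u,v,z):
    R,t,K=d["R"],d["t"],d["K"]
    c=-R.T@t; w=R.T@np.linalg.solve(K,[u,v,1.]); return c+w*(z-c[2])/w[2]
def pts(d):
    v,u=np.mgrid[0:420,0:560]; Z=d["depth"]
    P=np.stack([(u-d["K"][0,2])/d["K"][0,0]*Z,(v-d["K"][1,2])/d["K"][1,1]*Z,Z],-1)
    return (P-d["t"])@d["R"]
E
python3 - <<'E'
import pickle,cv2,numpy as np
from h import *
D={n:pickle.load(open(n+".pkl","rb")) for n in("scene","top")}
cr=[]
for n,(cu,cv_),(ju,jv) in(("scene",(181,289),(397,172)),("top",(195,245),(398,220))):
    d=D[n];img=d["pixels"];hsv=cv2.cvtColor(img,cv2.COLOR_RGB2HSV);P=pts(d)
    for nm,u,v in(("cap",cu,cv_),("jar",ju,jv)):
        w=30; cr.append(cv2.resize(img[v-w:v+w,u-w:u+w,::-1],(380,290) if 0 else (290,290),interpolation=cv2.INTER_CUBIC))
    # cap: white disc = low sat inside red blob
    red=((hsv[...,0]<8)|(hsv[...,0]>172))&(hsv[...,1]>120)&(hsv[...,2]>70)
    m=np.zeros_like(red);m[cv_-18:cv_+18,cu-18:cu+18]=1
    c=cv2.convexHull(np.argwhere(red&m)[:,::-1].astype(np.int32))
    full=np.zeros(red.shape,np.uint8);cv2.fillConvexPoly(full,c,1)
    disc=(full>0)&(hsv[...,1]<90); vv,uu=np.nonzero(disc)
    print(n,"disc",uu.mean(),vv.mean(),len(uu),ray(d,uu.mean(),vv.mean(),.026))
    q=P[m&(P[...,2]>.02)&(P[...,2]<.035)]; print(" depth cap",q.mean(0),np.percentile(q[:,2],[50,95]),(q.min(0)+q.max(0))/2,q.max(0)-q.min(0))
    m=np.zeros_like(red);m[jv-40:jv+40,ju-40:ju+40]=1
    for a,b in((.101,.125),(.090,.104),(.07,.085),(.035,.065)):
        q=P[m&(P[...,2]>a)&(P[...,2]<b)]
        if len(q): print(" jar",a,len(q),np.median(q,0),(q.min(0)+q.max(0))/2,q.max(0)-q.min(0))
cv2.imwrite("pics/crop.png",np.vstack([np.hstack(cr[:2]),np.hstack(cr[2:])]))
# obstacles heights along the route
P=pts(D["top"]);
for y in np.arange(-.5,.75,.05):
    m=(abs(P[...,1]-y)<.025)&(P[...,0]>.35)&(P[...,0]<.8)&(D["top"]["depth"]>0)
    m2=m&(P[...,0]<.66)
    print(round(y,2),P[m][:,2].max().round(3),P[m2][:,2].max().round(3) if m2.any() else "")
E
```

```text
scene disc 179.85638297872342 287.3776595744681 188 [0.42588758 0.38141697 0.026     ]
 depth cap [0.42183813 0.38258544 0.02702482] [0.0271303  0.03088522] [0.42453601 0.38229557 0.02671681] [0.06115148 0.05761925 0.01330774]
 jar 0.101 109 [ 0.4845551  -0.30461033  0.1081594 ] [ 0.48587432 -0.30531582  0.1080167 ] [0.0433455  0.04409686 0.01376462]
 jar 0.09 93 [ 0.47934519 -0.29963943  0.09943536] [ 0.48980937 -0.30988934  0.09700757] [0.04840553 0.05324389 0.01394074]
 jar 0.07 198 [ 0.47311594 -0.29253468  0.07569371] [ 0.48532363 -0.30659421  0.07749516] [0.06552    0.07038148 0.01492151]
 jar 0.035 231 [ 0.46603968 -0.28571082  0.04966587] [ 0.50302693 -0.3630306   0.04995668] [0.10960318 0.18998867 0.02988956]
top disc 193.85321100917432 244.54128440366972 109 [0.42245794 0.38151424 0.026     ]
 depth cap [0.42260378 0.38107048 0.02535904] [0.02503812 0.03055103] [0.42141924 0.38168883 0.02675394] [0.05410355 0.05409582 0.01335183]
 jar 0.101 76 [ 0.48535379 -0.30609317  0.10674079] [ 0.48526642 -0.30629932  0.1088684 ] [0.03359972 0.03709662 0.01504557]
 jar 0.09 85 [ 0.48592822 -0.30417518  0.09808534] [ 0.48834565 -0.30679881  0.09726437] [0.04414698 0.04624478 0.01317211]
 jar 0.07 114 [ 0.47401911 -0.30028387  0.07482705] [ 0.4871525  -0.30665036  0.07738611] [0.06389781 0.06504623 0.01443084]
 jar 0.035 95 [ 0.4680811  -0.28731427  0.05379858] [ 0.48931243 -0.35456027  0.04998294] [0.12360859 0.16849512 0.02973001]
-0.5 0.419 0.034
-0.45 0.421 0.045
-0.4 0.42 0.035
-0.35 0.419 0.1
-0.3 0.411 0.116
-0.25 0.131 0.08
-0.2 0.017 0.017
-0.15 0.018 0.018
-0.1 0.055 0.051
-0.05 0.171 0.063
-0.0 0.257 0.069
0.05 0.26 0.065
0.1 0.262 0.065
0.15 0.205 0.068
0.2 0.065 0.064
0.25 0.455 0.066
0.3 0.484 0.06
0.35 0.535 0.077
0.4 0.545 0.092
0.45 0.52 0.089
0.5 0.403 0.097
0.55 0.307 0.101
0.6 0.101 0.039
0.65 0.129 0.031
0.7 0.121 0.028
```

View pics/crop.png

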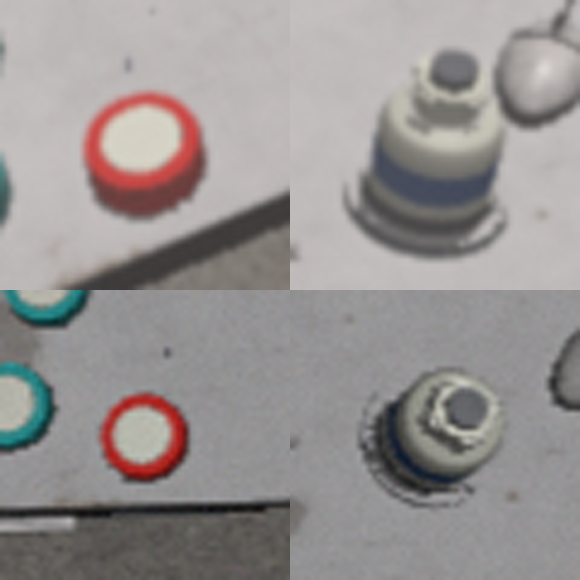

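Crop: the red cap with the white disc is confirmed, with its disc centre at scene (179.9,287.4) and top (193.9,244.5). The jar has a grey seal on top. Cap is at about (0.424, 0.3815), jar axis at about (0.486, -0.306). I start the reach in an arc, turning to yaw 135.

Emit:
apply_moves:
  rows:
    - {"x":3.3,"y":3.5,"rz":5,"claw":1}
    - {"x":3.3,"y":3.5,"rz":5,"claw":1}
    - {"x":3.3,"y":3.5,"rz":5,"claw":1}
    - {"x":3.3,"y":3.5,"rz":5,"claw":1}
    - {"x":3.3,"y":3.5,"rz":5,"claw":1}
    - {"x":3.3,"y":3.5,"rz":5,"claw":1}
    - {"x":3,"y":3.8,"rz":5,"claw":1}
    - {"x":1,"y":4.8,"rz":5,"claw":1}
    - {"x":0,"y":4.9,"rz":5,"claw":1}
    - {"x":0,"y":4.9,"rz":5,"claw":1}
  grip_force: 25

```text
validation failed for argument at $.ro...
```

```bash
python3 - <<'E'
import pickle,cv2,numpy as np
from h import *
for n,(u0,v0) in(("scene",(397,172)),("top",(398,220))):
    d=pickle.load(open(n+".pkl","rb"));img=d["pixels"];g=cv2.cvtColor(img,cv2.COLOR_RGB2GRAY).astype(float)
    P=pts(d);m=np.zeros(g.shape,bool);m[v0-25:v0+25,u0-25:u0+25]=1
    for th in(100,115,130):
        b=(m&(g<th)&(abs(P[...,2]-.108)<.012)).astype(np.uint8)
        k,l,s,c=cv2.connectedComponentsWithStats(b);i=1+s[1:,4].argmax()
        print(n,th,s[i],c[i],ray(d,*c[i],.1095))
E
```

```text
scene 100 [397 157   7   4  12] [399.58333333 158.75      ] [ 0.4810506  -0.29817853  0.1095    ]
scene 115 [396 156   9   5  29] [400.03448276 157.96551724] [ 0.48307597 -0.3012286   0.1095    ]
scene 130 [396 153  10   8  61] [400.31147541 156.45901639] [ 0.48775537 -0.30567153  0.1095    ]
top 100 [400 211   8   8  27] [403.55555556 214.25925926] [ 0.48678855 -0.30537987  0.1095    ]
top 115 [400 211   9   8  53] [403.79245283 214.28301887] [ 0.48668711 -0.30613467  0.1095    ]
top 130 [400 210   9   9  60] [403.76666667 214.18333333] [ 0.48701635 -0.30607907  0.1095    ]
```

Emit:
apply_moves:
  rows:
    - {"x":3.3,"y":3.5,"z":0,"rx":0,"ry":0,"rz":5,"claw":1}
    - {"x":3.3,"y":3.5,"z":0,"rx":0,"ry":0,"rz":5,"claw":1}
    - {"x":3.3,"y":3.5,"z":0,"rx":0,"ry":0,"rz":5,"claw":1}
    - {"x":3.3,"y":3.5,"z":0,"rx":0,"ry":0,"rz":5,"claw":1}
    - {"x":3.3,"y":3.5,"z":0,"rx":0,"ry":0,"rz":5,"claw":1}
    - {"x":3.3,"y":3.5,"z":0,"rx":0,"ry":0,"rz":5,"claw":1}
    - {"x":3.0,"y":3.8,"z":0,"rx":0,"ry":0,"rz":5,"claw":1}
    - {"x":1.0,"y":4.8,"z":0,"rx":0,"ry":0,"rz":5,"claw":1}
    - {"x":0,"y":4.9,"z":0,"rx":0,"ry":0,"rz":5,"claw":1}
    - {"x":0,"y":4.9,"z":0,"rx":0,"ry":0,"rz":5,"claw":1}
  grip_force: 25

```text
clock: 1.1
eef_pos: [0.5386, -0.2082, 0.2478]
tool_rot: [-180.0, -0.0, 76.7]
force: [0.8, 0.9, 0.4]
opening: 0.0853
gripper_force: 0.0
```

Emit:
apply_moves:
  rows:
    - {"x":0.2,"y":4.9,"z":0,"rx":0,"ry":0,"rz":5.8,"claw":1}
    - {"x":0.2,"y":4.9,"z":0,"rx":0,"ry":0,"rz":5.8,"claw":1}
    - {"x":0.2,"y":4.9,"z":0,"rx":0,"ry":0,"rz":5.8,"claw":1}
    - {"x":0.2,"y":4.9,"z":0,"rx":0,"ry":0,"rz":5.8,"claw":1}
    - {"x":0,"y":4.9,"z":0,"rx":0,"ry":0,"rz":5.8,"claw":1}
    - {"x":-1.2,"y":4.7,"z":0,"rx":0,"ry":0,"rz":5.8,"claw":1}
    - {"x":-1.2,"y":4.7,"z":0,"rx":0,"ry":0,"rz":5.8,"claw":1}
    - {"x":-1.2,"y":4.7,"z":0,"rx":0,"ry":0,"rz":5.8,"claw":1}
    - {"x":-1.3,"y":4.7,"z":0,"rx":0,"ry":0,"rz":5.8,"claw":1}
    - {"x":-1.3,"y":4.7,"z":0,"rx":0,"ry":0,"rz":5.8,"claw":1}

```text
clock: 2.1
eef_pos: [0.4839, 0.2712, 0.2482]
tool_rot: [-180.0, 0.0, 134.7]
force: [-0.0, -0.1, 0.6]
opening: 0.0853
gripper_force: 0.0
```

Emit:
apply_moves:
  rows:
    - {"x":-2,"y":3.65,"z":0,"rx":0,"ry":0,"rz":0,"claw":1}
    - {"x":-2,"y":3.65,"z":-2,"rx":0,"ry":0,"rz":0,"claw":1}
    - {"x":-2,"y":3.65,"z":-2,"rx":0,"ry":0,"rz":0,"claw":1}
    - {"x":0,"y":0,"z":-4,"rx":0,"ry":0,"rz":0,"claw":1}
    - {"x":0,"y":0,"z":-4,"rx":0,"ry":0,"rz":0,"claw":1}
    - {"x":0,"y":0,"z":-4,"rx":0,"ry":0,"rz":0,"claw":1}
    - {"x":0,"y":0,"z":-3,"rx":0,"ry":0,"rz":0,"claw":1}
    - {"x":0,"y":0,"z":-2,"rx":0,"ry":0,"rz":0,"claw":1}
    - {"x":0,"y":0,"z":-1.7,"rx":0,"ry":0,"rz":0,"claw":1}
    - {"x":0,"y":0,"z":0,"rx":0,"ry":0,"rz":0,"claw":1}

```text
clock: 3.1
eef_pos: [0.4237, 0.378, 0.019]
tool_rot: [-179.8, 0.0, 134.5]
force: [-0.8, -1.1, -0.0]
opening: 0.0859
gripper_force: 0.0
```

Emit:
apply_moves:
  rows:
    - {"x":0,"y":0,"z":0,"rx":0,"ry":0,"rz":0,"claw":0.6}
    - {"x":0,"y":0,"z":0,"rx":0,"ry":0,"rz":0,"claw":0.5}
    - {"x":0,"y":0,"z":0,"rx":0,"ry":0,"rz":0,"claw":0.5}
    - {"x":0,"y":0,"z":0,"rx":0,"ry":0,"rz":0,"claw":0.5}
    - {"x":0,"y":0,"z":0,"rx":0,"ry":0,"rz":0,"claw":0.5}
    - {"x":0,"y":0,"z":0,"rx":0,"ry":0,"rz":0,"claw":0.5}
    - {"x":0,"y":0,"z":0,"rx":0,"ry":0,"rz":0,"claw":0.5}
    - {"x":0,"y":0,"z":0,"rx":0,"ry":0,"rz":0,"claw":0.5}
    - {"x":0,"y":0,"z":0,"rx":0,"ry":0,"rz":0,"claw":0.5}
    - {"x":0,"y":0,"z":0,"rx":0,"ry":0,"rz":0,"claw":0.5}

```text
clock: 4.1
eef_pos: [0.4252, 0.3797, 0.0225]
tool_rot: [179.9, 0.0, 134.4]
force: [-1.1, -0.2, 7.2]
opening: 0.0568
gripper_force: 26.7
```

Emit:
apply_moves:
  rows:
    - {"x":0,"y":0,"z":0,"rx":0,"ry":0,"rz":0,"claw":1}
    - {"x":0,"y":0,"z":0.15,"rx":0,"ry":0,"rz":0,"claw":1}
    - {"x":0,"y":0,"z":0.15,"rx":0,"ry":0,"rz":0,"claw":1}
    - {"x":0,"y":0,"z":0,"rx":0,"ry":0,"rz":-7.5,"claw":1}
    - {"x":0,"y":0,"z":0,"rx":0,"ry":0,"rz":-7.5,"claw":1}
    - {"x":0,"y":0,"z":0,"rx":0,"ry":0,"rz":-7.5,"claw":1}
    - {"x":0,"y":0,"z":0,"rx":0,"ry":0,"rz":-7.5,"claw":1}
    - {"x":0,"y":0,"z":0,"rx":0,"ry":0,"rz":-7.5,"claw":1}
    - {"x":0,"y":0,"z":0,"rx":0,"ry":0,"rz":-7.5,"claw":1}
    - {"x":0,"y":0,"z":0,"rx":0,"ry":0,"rz":-7.5,"claw":1}

```text
clock: 5.1
eef_pos: [0.4247, 0.3793, 0.0244]
tool_rot: [-180.0, -0.0, 81.7]
force: [-0.2, 0.4, 0.1]
opening: 0.0852
gripper_force: 0.0
```

Emit:
apply_moves:
  rows:
    - {"x":0,"y":0,"z":0,"rx":0,"ry":0,"rz":-7.5,"claw":1}
    - {"x":0,"y":0,"z":0,"rx":0,"ry":0,"rz":-7.5,"claw":1}
    - {"x":0,"y":0,"z":0,"rx":0,"ry":0,"rz":-7.5,"claw":1}
    - {"x":0,"y":0,"z":0,"rx":0,"ry":0,"rz":-7.5,"claw":1}
    - {"x":0,"y":0,"z":0,"rx":0,"ry":0,"rz":-7.5,"claw":1}
    - {"x":0,"y":0,"z":0,"rx":0,"ry":0,"rz":0,"claw":1}
    - {"x":0,"y":0,"z":0,"rx":0,"ry":0,"rz":0,"claw":1}
    - {"x":0,"y":0,"z":0,"rx":0,"ry":0,"rz":0,"claw":1}
    - {"x":0,"y":0,"z":0,"rx":0,"ry":0,"rz":0,"claw":1}
    - {"x":0,"y":0,"z":0,"rx":0,"ry":0,"rz":0,"claw":1}

```text
clock: 6.1
eef_pos: [0.4248, 0.3791, 0.0243]
tool_rot: [-180.0, 0.0, 44.5]
force: [-0.5, 0.8, 0.1]
opening: 0.0851
gripper_force: 0.0
```

Emit:
apply_moves:
  rows:
    - {"x":0.05,"y":0.05,"z":0,"rx":0,"ry":0,"rz":0,"claw":1}
    - {"x":0,"y":0,"z":0,"rx":0,"ry":0,"rz":0,"claw":0.7}
    - {"x":0,"y":0,"z":0,"rx":0,"ry":0,"rz":0,"claw":0.5}
    - {"x":0,"y":0,"z":0,"rx":0,"ry":0,"rz":0,"claw":0.5}
    - {"x":0,"y":0,"z":0,"rx":0,"ry":0,"rz":0,"claw":0.5}
    - {"x":0,"y":0,"z":0,"rx":0,"ry":0,"rz":0,"claw":0.5}
    - {"x":0,"y":0,"z":0,"rx":0,"ry":0,"rz":0,"claw":0.5}
    - {"x":0,"y":0,"z":0,"rx":0,"ry":0,"rz":0,"claw":0.5}
    - {"x":0,"y":0,"z":0,"rx":0,"ry":0,"rz":0,"claw":0.5}
    - {"x":0,"y":0,"z":0,"rx":0,"ry":0,"rz":0,"claw":0.5}
  grip_force: 60

```text
clock: 7.1
eef_pos: [0.4253, 0.3798, 0.0249]
tool_rot: [-180.0, -0.0, 44.5]
force: [-1.3, -0.1, 7.7]
opening: 0.0559
gripper_force: 61.9
```

Emit:
apply_moves:
  rows:
    - {"x":0,"y":0,"z":0,"rx":0,"ry":0,"rz":0,"claw":1}
    - {"x":0,"y":0,"z":0,"rx":0,"ry":0,"rz":0,"claw":1}
    - {"x":0,"y":0,"z":-0.3,"rx":0,"ry":0,"rz":0,"claw":1}
    - {"x":0,"y":0,"z":-0.3,"rx":0,"ry":0,"rz":0,"claw":1}
    - {"x":0,"y":0,"z":0,"rx":0,"ry":0,"rz":0,"claw":0.5}
    - {"x":0,"y":0,"z":0,"rx":0,"ry":0,"rz":0,"claw":0.5}
    - {"x":0,"y":0,"z":0,"rx":0,"ry":0,"rz":0,"claw":0.5}
    - {"x":0,"y":0,"z":0,"rx":0,"ry":0,"rz":0,"claw":0.5}
    - {"x":0,"y":0,"z":0,"rx":0,"ry":0,"rz":0,"claw":0.5}
    - {"x":0,"y":0,"z":0,"rx":0,"ry":0,"rz":0,"claw":0.5}

```text
clock: 8.1
eef_pos: [0.4252, 0.3796, 0.0186]
tool_rot: [-180.0, 0.0, 44.5]
force: [-1.9, -0.8, 5.4]
opening: 0.0567
gripper_force: 62.9
```

```bash
python3 - <<'E'
from plant import r, imaging
import cv2,numpy as np
d=imaging.read_camera("scene");cv2.imwrite("pics/grip.png",cv2.resize(d["pixels"][220:340,110:270,::-1],(640,480),interpolation=cv2.INTER_CUBIC))
s=r.read_state();print({k:np.round(s[k],4) for k in("eef_pos","force","opening","joints")})
E
```

```text
{'eef_pos': array([0.4252, 0.3797, 0.0186]), 'force': array([-1.2881, -1.2422,  5.9155]), 'opening': np.float64(0.0562), 'joints': array([-45.8805,  41.0903,  -0.9301, 111.1612,   1.3073,  27.7576,
       -93.2803])}
```

View pics/grip.png

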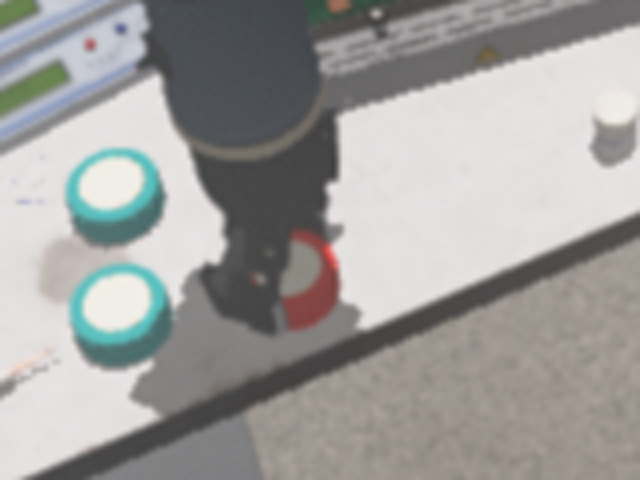

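The picture shows both fingers on the sides of the red cap at about (300,280) in the crop, with the teal caps undisturbed. I lift it and carry it to the jar, turning to yaw about -27 so the scene camera sees the cap between the fingers.

Emit:
apply_moves:
  rows:
    - {"x":0,"y":0,"z":2,"rx":0,"ry":0,"rz":0,"claw":0.5}
    - {"x":0,"y":0,"z":4,"rx":0,"ry":0,"rz":0,"claw":0.5}
    - {"x":0,"y":0,"z":4.5,"rx":0,"ry":0,"rz":0,"claw":0.5}
    - {"x":1,"y":-1,"z":4.5,"rx":0,"ry":0,"rz":-4,"claw":0.5}
    - {"x":1.6,"y":-4.2,"z":1,"rx":0,"ry":0,"rz":-4,"claw":0.5}
    - {"x":1.6,"y":-4.5,"z":0,"rx":0,"ry":0,"rz":-4,"claw":0.5}
    - {"x":1.6,"y":-4.6,"z":0,"rx":0,"ry":0,"rz":-4,"claw":0.5}
    - {"x":1.6,"y":-4.6,"z":0,"rx":0,"ry":0,"rz":-4,"claw":0.5}
    - {"x":1.6,"y":-4.6,"z":0,"rx":0,"ry":0,"rz":-4,"claw":0.5}
    - {"x":1.6,"y":-4.6,"z":0,"rx":0,"ry":0,"rz":-4,"claw":0.5}

```text
clock: 9.15
eef_pos: [0.5316, 0.0968, 0.1784]
tool_rot: [-180.0, -0.0, 16.3]
force: [0.6, -0.2, -0.7]
opening: 0.0561
gripper_force: 63.8
```

Emit:
apply_moves:
  rows:
    - {"x":-0.6,"y":-4.7,"z":0,"rx":0,"ry":0,"rz":-5,"claw":0.5}
    - {"x":-0.6,"y":-4.7,"z":0,"rx":0,"ry":0,"rz":-5,"claw":0.5}
    - {"x":-0.6,"y":-4.7,"z":0,"rx":0,"ry":0,"rz":-5,"claw":0.5}
    - {"x":-0.6,"y":-4.7,"z":0,"rx":0,"ry":0,"rz":-5,"claw":0.5}
    - {"x":-0.6,"y":-4.7,"z":0,"rx":0,"ry":0,"rz":-5,"claw":0.5}
    - {"x":-0.6,"y":-4.7,"z":0,"rx":0,"ry":0,"rz":-5,"claw":0.5}
    - {"x":-0.6,"y":-4.7,"z":0,"rx":0,"ry":0,"rz":-5,"claw":0.5}
    - {"x":-0.6,"y":-4.6,"z":0,"rx":0,"ry":0,"rz":-5,"claw":0.5}
    - {"x":0,"y":0,"z":0,"rx":0,"ry":0,"rz":-3.5,"claw":0.5}
    - {"x":0,"y":0,"z":0,"rx":0,"ry":0,"rz":0,"claw":0.5}

```text
clock: 10.15
eef_pos: [0.4826, -0.2777, 0.178]
tool_rot: [180.0, 0.0, -27.3]
force: [0.7, 0.8, -0.1]
opening: 0.056
gripper_force: 63.8
```

Emit:
apply_moves:
  rows:
    - {"x":0.4,"y":-2.8,"z":0,"rx":0,"ry":0,"rz":0,"claw":0.5}
    - {"x":0,"y":0,"z":-1,"rx":0,"ry":0,"rz":0,"claw":0.5}
    - {"x":0,"y":0,"z":-1,"rx":0,"ry":0,"rz":0,"claw":0.5}
    - {"x":0,"y":0,"z":-1,"rx":0,"ry":0,"rz":0,"claw":0.5}
    - {"x":0,"y":0,"z":-0.5,"rx":0,"ry":0,"rz":0,"claw":0.5}
    - {"x":0,"y":0,"z":0,"rx":0,"ry":0,"rz":0,"claw":0.5}
    - {"x":0,"y":0,"z":0,"rx":0,"ry":0,"rz":0,"claw":0.5}
    - {"x":0,"y":0,"z":0,"rx":0,"ry":0,"rz":0,"claw":0.5}
    - {"x":0,"y":0,"z":0,"rx":0,"ry":0,"rz":0,"claw":0.5}
    - {"x":0,"y":0,"z":0,"rx":0,"ry":0,"rz":0,"claw":0.5}

```text
clock: 11.15
eef_pos: [0.4874, -0.3044, 0.1436]
tool_rot: [-180.0, -0.0, -27.0]
force: [0.2, 0.8, -0.3]
opening: 0.056
gripper_force: 63.9
```

```bash
python3 - <<'E'
from plant import r, imaging
import cv2,numpy as np,pickle
from h import *
d=imaging.read_camera("scene");pickle.dump(d,open("hover.pkl","wb"))
s=r.read_state();p=s["eef_pos"];print({k:np.round(s[k],4) for k in("eef_pos","force","moment","opening")})
def px(d,X):
    c=d["K"]@(d["R"]@X+d["t"]);return c[:2]/c[2]
zt=p[2]-.0186+.026
u,v=px(d,np.r_[p[:2],zt]);print("pred",u,v)
u0,v0=int(u)-40,int(v)-30
cv2.imwrite("pics/hover.png",cv2.resize(d["pixels"][v0:v0+60,u0:u0+80,::-1],(800,600),interpolation=cv2.INTER_CUBIC));print(u0,v0)
img=d["pixels"];hsv=cv2.cvtColor(img,cv2.COLOR_RGB2HSV)
red=((hsv[...,0]<8)|(hsv[...,0]>172))&(hsv[...,1]>110)&(hsv[...,2]>50)
m=np.zeros(red.shape,bool);m[int(v)-16:int(v)+16,int(u)-16:int(u)+16]=1
c=cv2.convexHull(np.argwhere(red&m)[:,::-1].astype(np.int32))
f=np.zeros(red.shape,np.uint8);cv2.fillConvexPoly(f,c,1)
disc=(f>0)&(hsv[...,1]<90)&(hsv[...,2]>90);vv,uu=np.nonzero(disc);print(uu.mean(),vv.mean(),len(uu),np.ptp(uu)+1,np.ptp(vv)+1,ray(d,uu.mean(),vv.mean(),zt))
E
```

```text
{'eef_pos': array([ 0.4873, -0.3043,  0.1435]), 'force': array([-0.4183, -1.1246, -0.0673]), 'moment': array([ 0.0073, -0.0078,  0.0534]), 'opening': np.float64(0.0567)}
pred 402.51218398229065 145.3055003668119
362 115
403.1880341880342 144.57264957264957 117 16 10 [ 0.48893095 -0.30780626  0.15092   ]
```

View pics/hover.png

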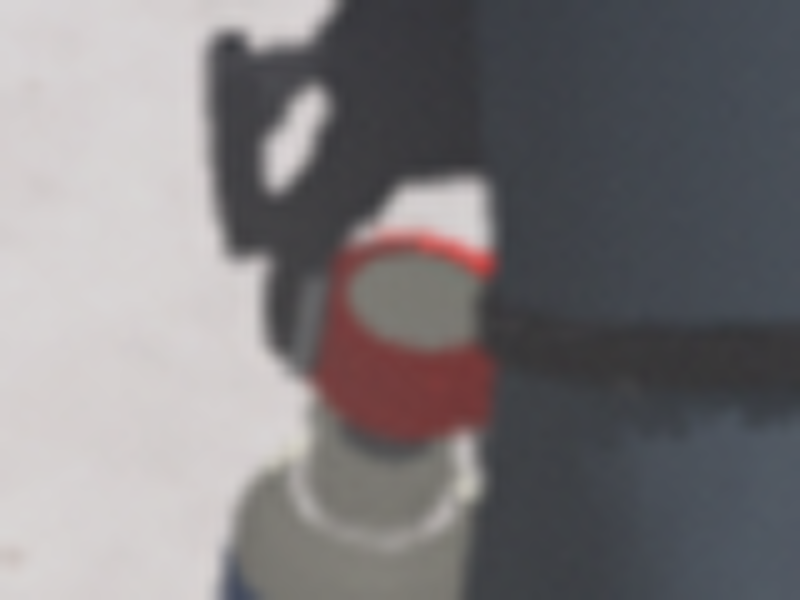

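The cap hangs level over the jar, slightly hidden at the right by a link. Its disc is centred at about (403.6,144.5), against (402.5,145.3) predicted from the TCP. I apply that small camera bias to the seal position.

```bash
python3 - <<'E'
import pickle,cv2,numpy as np
from h import *
d=pickle.load(open("scene.pkl","rb"));g=cv2.cvtColor(d["pixels"],cv2.COLOR_RGB2GRAY)
print(g[148:168,390:410])
for v in(155,155.5,156,156.5): print(v,ray(d,400.4,v,.1095),ray(d,399.3,v+.8,.1095))
t=pickle.load(open("top.pkl","rb"));print(cv2.cvtColor(t["pixels"],cv2.COLOR_RGB2GRAY)[206:222,396:412])
# hover disc left edge / lowest-highest
h=pickle.load(open("hover.pkl","rb"));print(cv2.cvtColor(h["pixels"],cv2.COLOR_RGB2HSV)[137:152,394:412,1])
E
```

```text
[[187 188 189 189 189 190 190 190 188 188 187 188 187 187 186 187 188 189
  190 190]
 [187 188 189 189 189 189 189 189 188 187 187 188 187 187 188 187 188 188
  189 190]
 [187 188 189 189 190 190 191 190 188 188 187 188 188 188 187 187 189 190
  190 191]
 [189 190 189 188 189 191 190 188 182 180 180 180 184 187 189 190 190 191
  191 190]
 [190 189 189 190 191 193 190 176 159 150 151 154 162 172 180 188 191 191
  192 186]
 [190 189 190 192 195 196 180 150 128 122 122 122 126 134 152 176 190 192
  192 182]
 [188 190 190 195 203 197 160 127 116 115 115 115 115 116 126 153 184 193
  191 176]
 [190 188 184 190 203 192 144 116 116 117 116 116 116 115 116 137 178 194
  186 160]
 [190 186 168 168 192 177 126 110 114 116 118 116 116 115 114 129 176 195
  182 137]
 [192 188 172 169 189 165 113  96 106 112 114 116 115 113 110 132 183 192
  178 129]
 [191 189 180 171 185 162 113  89  91  99 104 106 104 101 103 141 190 196
  180 129]
 [186 186 174 156 172 180 150 108  92  88  86  85  88  89 112 168 197 193
  178 127]
 [184 177 163 148 159 177 181 154 135 120  99  97 115 130 151 189 197 189
  176 
[... 2423 characters left out ...]
 15  19  41  87 117  78]
 [ 19  85  84  37  19  17  16  17  19  15  15  17  15  15  15  25  36  15]
 [ 32  96  85  33  15  16  19  17  17  17  17  17  17  17  17  15   7  12]
 [ 40 105  98  44  22  15  19  17  15  17  17  17  17  17  15  14   4   9]
 [ 49 109 114  72  33  19  14  15  15  17  15  17  15  15  13  14   4   9]
 [ 60 112 122 103  65  33  19  16  17  15  15  15  15  17  17  13   4   4]
 [ 75 114 122 120 102  73  43  31  27  23  17  17  21  25  28  27  11   9]
 [ 90 113 117 122 123 111  98  84  65  51  40  40  51  61  73  77  51  17]
 [ 96 111 116 120 121 123 125 119 112 106  99  99 108 111 120 122 100  54]
 [104 113 114 119 122 121 123 126 123 129 129 132 131 129 132 131 122  83]]
```

Emit:
apply_moves:
  rows:
    - {"x":0.27,"y":0.03,"z":-0.5,"rx":0,"ry":0,"rz":0,"claw":0.5}
    - {"x":0,"y":0,"z":-0.8,"rx":0,"ry":0,"rz":0,"claw":0.5}
    - {"x":0,"y":0,"z":-0.6,"rx":0,"ry":0,"rz":0,"claw":0.5}
    - {"x":0,"y":0,"z":-0.4,"rx":0,"ry":0,"rz":0,"claw":0.5}
    - {"x":0,"y":0,"z":-0.2,"rx":0,"ry":0,"rz":0,"claw":0.5}
    - {"x":0,"y":0,"z":-0.1,"rx":0,"ry":0,"rz":0,"claw":0.5}
    - {"x":0,"y":0,"z":-0.1,"rx":0,"ry":0,"rz":0,"claw":0.5}
    - {"x":0,"y":0,"z":-0.1,"rx":0,"ry":0,"rz":0,"claw":0.5}
    - {"x":0,"y":0,"z":0,"rx":0,"ry":0,"rz":0,"claw":0.5}
    - {"x":0,"y":0,"z":0,"rx":0,"ry":0,"rz":0,"claw":0.5}

```text
clock: 12.2
eef_pos: [0.49, -0.3047, 0.1162]
tool_rot: [180.0, -0.1, -27.1]
force: [-2.1, 0.3, 10.6]
opening: 0.056
gripper_force: 65.6
```

```bash
cat > st.py <<'E'
from plant import r
import numpy as np
s=[r.read_state() for _ in range(8)]
print({k:np.round(np.mean([a[k] for a in s],0),4).tolist() for k in("clock","eef_pos","tool_rot","force","moment","opening")})
E
python3 st.py
```

```text
{'clock': 12.2, 'eef_pos': [0.49, -0.3047, 0.1162], 'tool_rot': [179.9844, -0.0793, -27.0743], 'force': [-2.0519, 0.2593, 10.6065], 'moment': [-0.0292, 0.5084, 0.0072], 'opening': 0.056}
```

Emit:
apply_moves:
  rows:
    - {"x":0,"y":0,"z":0.03,"rx":0,"ry":0,"rz":0,"claw":0.5}
    - {"x":0,"y":0,"z":0,"rx":0,"ry":0,"rz":3,"claw":0.5}
    - {"x":0,"y":0,"z":0,"rx":0,"ry":0,"rz":3,"claw":0.5}
    - {"x":0,"y":0,"z":0,"rx":0,"ry":0,"rz":3,"claw":0.5}
    - {"x":0,"y":0,"z":0,"rx":0,"ry":0,"rz":3,"claw":0.5}
    - {"x":0,"y":0,"z":0,"rx":0,"ry":0,"rz":3,"claw":0.5}
    - {"x":0,"y":0,"z":0,"rx":0,"ry":0,"rz":3,"claw":0.5}
    - {"x":0,"y":0,"z":0,"rx":0,"ry":0,"rz":3,"claw":0.5}
    - {"x":0,"y":0,"z":0,"rx":0,"ry":0,"rz":3,"claw":0.5}
    - {"x":0,"y":0,"z":0,"rx":0,"ry":0,"rz":0,"claw":0.5}

```text
clock: 13.2
eef_pos: [0.4903, -0.3048, 0.1159]
tool_rot: [179.9, -0.1, -3.0]
force: [0.9, -3.8, 1.1]
opening: 0.0562
gripper_force: 64.4
```

```bash
python3 st.py
```

```text
{'clock': 13.2, 'eef_pos': [0.4903, -0.3048, 0.1159], 'tool_rot': [179.941, -0.0796, -3.0233], 'force': [0.9463, -3.7567, 1.107], 'moment': [-0.6041, -0.1472, -0.0007], 'opening': 0.0562}
```

Emit:
apply_moves:
  rows:
    - {"x":0.02,"y":-0.06,"z":0,"rx":0,"ry":0,"rz":0,"claw":0.5}
    - {"x":0,"y":0,"z":-0.05,"rx":0,"ry":0,"rz":0,"claw":0.5}
    - {"x":0,"y":0,"z":-0.05,"rx":0,"ry":0,"rz":0,"claw":0.5}
    - {"x":0,"y":0,"z":0,"rx":0,"ry":0,"rz":0,"claw":0.5}
    - {"x":0,"y":0,"z":0,"rx":0,"ry":0,"rz":0,"claw":0.5}
    - {"x":0,"y":0,"z":0,"rx":0,"ry":0,"rz":0,"claw":0.5}
    - {"x":0,"y":0,"z":0,"rx":0,"ry":0,"rz":0,"claw":0.5}
    - {"x":0,"y":0,"z":0,"rx":0,"ry":0,"rz":0,"claw":0.5}
    - {"x":0,"y":0,"z":0,"rx":0,"ry":0,"rz":0,"claw":0.5}
    - {"x":0,"y":0,"z":0,"rx":0,"ry":0,"rz":0,"claw":0.5}

```text
clock: 14.2
eef_pos: [0.4904, -0.3049, 0.1146]
tool_rot: [180.0, -0.0, -3.0]
force: [1.4, -4.8, -0.8]
opening: 0.0563
gripper_force: 64.3
```

```bash
python3 st.py
```

```text
{'clock': 14.2, 'eef_pos': [0.4904, -0.3049, 0.1146], 'tool_rot': [179.9743, -0.0304, -3.0478], 'force': [1.3699, -4.8331, -0.7825], 'moment': [-1.043, -0.5311, 0.0445], 'opening': 0.0563}
```

Emit:
apply_moves:
  rows:
    - {"x":0.02,"y":-0.05,"z":0,"rx":0,"ry":0,"rz":0,"claw":0.5}
    - {"x":0.02,"y":-0.05,"z":0,"rx":0,"ry":0,"rz":0,"claw":0.5}
    - {"x":0,"y":0,"z":0,"rx":0,"ry":0,"rz":0,"claw":0.5}
    - {"x":0,"y":0,"z":0,"rx":0,"ry":0,"rz":0,"claw":0.5}
    - {"x":0,"y":0,"z":0,"rx":0,"ry":0,"rz":0,"claw":0.5}
    - {"x":0,"y":0,"z":0,"rx":0,"ry":0,"rz":0,"claw":0.5}
    - {"x":0,"y":0,"z":0,"rx":0,"ry":0,"rz":0,"claw":0.5}
    - {"x":0,"y":0,"z":0,"rx":0,"ry":0,"rz":0,"claw":0.5}
    - {"x":0,"y":0,"z":0,"rx":0,"ry":0,"rz":0,"claw":0.5}
    - {"x":0,"y":0,"z":0,"rx":0,"ry":0,"rz":0,"claw":0.5}

```text
clock: 15.2
eef_pos: [0.4903, -0.3054, 0.1145]
tool_rot: [-180.0, 0.0, -3.0]
force: [0.2, 0.3, -1.5]
opening: 0.0561
gripper_force: 64.3
```

```bash
python3 st.py
```

```text
{'clock': 15.2, 'eef_pos': [0.4903, -0.3054, 0.1145], 'tool_rot': [-179.9778, 0.0294, -3.0404], 'force': [0.2321, 0.2613, -1.4743], 'moment': [-0.0177, -0.0416, 0.0047], 'opening': 0.0561}
```

The cap is in the gaps: z is 2 mm lower, with no vertical force and no lateral force. I move it off the side wall, then lower onto the seal.

Emit:
apply_moves:
  rows:
    - {"x":0.02,"y":-0.06,"z":0,"rx":0,"ry":0,"rz":0,"claw":0.5}
    - {"x":0,"y":0,"z":-0.1,"rx":0,"ry":0,"rz":0,"claw":0.5}
    - {"x":0,"y":0,"z":-0.1,"rx":0,"ry":0,"rz":0,"claw":0.5}
    - {"x":0,"y":0,"z":-0.1,"rx":0,"ry":0,"rz":0,"claw":0.5}
    - {"x":0,"y":0,"z":-0.1,"rx":0,"ry":0,"rz":0,"claw":0.5}
    - {"x":0,"y":0,"z":0,"rx":0,"ry":0,"rz":0,"claw":0.5}
    - {"x":0,"y":0,"z":0,"rx":0,"ry":0,"rz":0,"claw":0.5}
    - {"x":0,"y":0,"z":0,"rx":0,"ry":0,"rz":0,"claw":0.5}
    - {"x":0,"y":0,"z":0,"rx":0,"ry":0,"rz":0,"claw":0.5}
    - {"x":0,"y":0,"z":0,"rx":0,"ry":0,"rz":0,"claw":0.5}

```text
clock: 16.2
eef_pos: [0.4907, -0.3062, 0.1106]
tool_rot: [-180.0, 0.0, -3.0]
force: [-1.4, -0.3, 1.9]
opening: 0.0563
gripper_force: 64.4
```

```bash
python3 st.py
```

```text
{'clock': 16.2, 'eef_pos': [0.4907, -0.3062, 0.1106], 'tool_rot': [-179.9998, 0.0037, -3.0403], 'force': [-1.3835, -0.3248, 1.913], 'moment': [0.0642, 0.24, 0.0031], 'opening': 0.0563}
```

Emit:
apply_moves:
  rows:
    - {"x":-0.02,"y":0,"z":-0.1,"rx":0,"ry":0,"rz":0,"claw":0.5}
    - {"x":0,"y":0,"z":-0.1,"rx":0,"ry":0,"rz":0,"claw":0.5}
    - {"x":0,"y":0,"z":-0.1,"rx":0,"ry":0,"rz":0,"claw":0.5}
    - {"x":0,"y":0,"z":-0.1,"rx":0,"ry":0,"rz":0,"claw":0.5}
    - {"x":0,"y":0,"z":-0.1,"rx":0,"ry":0,"rz":0,"claw":0.5}
    - {"x":0,"y":0,"z":-0.1,"rx":0,"ry":0,"rz":0,"claw":0.5}
    - {"x":0,"y":0,"z":-0.05,"rx":0,"ry":0,"rz":0,"claw":0.5}
    - {"x":0,"y":0,"z":0,"rx":0,"ry":0,"rz":0,"claw":0.5}
    - {"x":0,"y":0,"z":0,"rx":0,"ry":0,"rz":0,"claw":0.5}
    - {"x":0,"y":0,"z":0,"rx":0,"ry":0,"rz":0,"claw":0.5}

```text
clock: 17.2
eef_pos: [0.4907, -0.3062, 0.1046]
tool_rot: [180.0, -0.0, -3.0]
force: [-1.6, 2.3, 10.5]
opening: 0.0561
gripper_force: 65.1
```

```bash
python3 st.py
```

```text
{'clock': 17.2, 'eef_pos': [0.4907, -0.3062, 0.1046], 'tool_rot': [179.9957, -0.0346, -3.0377], 'force': [-1.5743, 2.287, 10.5255], 'moment': [0.3482, 0.351, -0.0219], 'opening': 0.0561}
```

Emit:
apply_moves:
  rows:
    - {"x":-0.03,"y":0.03,"z":0,"rx":0,"ry":0,"rz":0,"claw":0.5}
    - {"x":0,"y":0,"z":0,"rx":0,"ry":0,"rz":-4,"claw":0.5}
    - {"x":0,"y":0,"z":0,"rx":0,"ry":0,"rz":-4,"claw":0.5}
    - {"x":0,"y":0,"z":0,"rx":0,"ry":0,"rz":-4,"claw":0.5}
    - {"x":0,"y":0,"z":0,"rx":0,"ry":0,"rz":-4,"claw":0.5}
    - {"x":0,"y":0,"z":0,"rx":0,"ry":0,"rz":-4,"claw":0.5}
    - {"x":0,"y":0,"z":0,"rx":0,"ry":0,"rz":-4,"claw":0.5}
    - {"x":0,"y":0,"z":0,"rx":0,"ry":0,"rz":-3,"claw":0.5}
    - {"x":0,"y":0,"z":0,"rx":0,"ry":0,"rz":-3,"claw":0.5}
    - {"x":0,"y":0,"z":0,"rx":0,"ry":0,"rz":0,"claw":0.5}

```text
clock: 18.2
eef_pos: [0.4911, -0.3065, 0.1048]
tool_rot: [180.0, -0.1, -33.1]
force: [-0.3, 0.4, 9.3]
opening: 0.0566
gripper_force: 65.3
```

```bash
python3 st.py
```

```text
{'clock': 18.2, 'eef_pos': [0.4911, -0.3065, 0.1048], 'tool_rot': [179.998, -0.1342, -33.1454], 'force': [-0.3227, 0.3565, 9.3443], 'moment': [0.0676, 0.02, -0.0267], 'opening': 0.0566}
```

Emit:
apply_moves:
  rows:
    - {"x":0,"y":0,"z":-0.03,"rx":0,"ry":0,"rz":0,"claw":0.5}
    - {"x":0,"y":0,"z":0,"rx":0,"ry":0,"rz":-2,"claw":0.5}
    - {"x":0,"y":0,"z":0,"rx":0,"ry":0,"rz":-2,"claw":0.5}
    - {"x":0,"y":0,"z":0,"rx":0,"ry":0,"rz":-2,"claw":0.5}
    - {"x":0,"y":0,"z":0,"rx":0,"ry":0,"rz":-2,"claw":0.5}
    - {"x":0,"y":0,"z":0,"rx":0,"ry":0,"rz":-2,"claw":0.5}
    - {"x":0,"y":0,"z":0,"rx":0,"ry":0,"rz":0,"claw":0.5}
    - {"x":0,"y":0,"z":0,"rx":0,"ry":0,"rz":0,"claw":0.5}
    - {"x":0,"y":0,"z":0,"rx":0,"ry":0,"rz":0,"claw":0.5}
    - {"x":0,"y":0,"z":0,"rx":0,"ry":0,"rz":0,"claw":0.5}

```text
clock: 19.2
eef_pos: [0.4913, -0.3061, 0.1046]
tool_rot: [-180.0, -0.1, -43.0]
force: [1.1, 1.5, 10.1]
opening: 0.0564
gripper_force: 65.2
```

```bash
python3 st.py
```

```text
{'clock': 19.2, 'eef_pos': [0.4913, -0.3061, 0.1046], 'tool_rot': [-179.9526, -0.1206, -42.9968], 'force': [1.0554, 1.5079, 10.1372], 'moment': [0.2596, -0.0665, 0.2123], 'opening': 0.0564}
```

Emit:
apply_moves:
  rows:
    - {"x":-0.02,"y":0.02,"z":0,"rx":0,"ry":0,"rz":-1,"claw":0.5}
    - {"x":0,"y":0,"z":0,"rx":0,"ry":0,"rz":0,"claw":0.5}
    - {"x":0,"y":0,"z":0,"rx":0,"ry":0,"rz":2,"claw":0.5}
    - {"x":0,"y":0,"z":0,"rx":0,"ry":0,"rz":2,"claw":0.5}
    - {"x":0,"y":0,"z":0.1,"rx":0,"ry":0,"rz":0,"claw":0.5}
    - {"x":0,"y":0,"z":0.1,"rx":0,"ry":0,"rz":0,"claw":0.5}
    - {"x":0,"y":0,"z":0.1,"rx":0,"ry":0,"rz":0,"claw":0.5}
    - {"x":0,"y":0,"z":0.05,"rx":0,"ry":0,"rz":0,"claw":0.5}
    - {"x":0,"y":0,"z":0,"rx":0,"ry":0,"rz":0,"claw":0.5}
    - {"x":0,"y":0,"z":0,"rx":0,"ry":0,"rz":0,"claw":0.5}

```text
clock: 20.2
eef_pos: [0.4912, -0.3061, 0.1076]
tool_rot: [-180.0, -0.1, -40.0]
force: [4.7, -1.2, 4.2]
opening: 0.0564
gripper_force: 64.8
```

```bash
python3 st.py
```

```text
{'clock': 20.2, 'eef_pos': [0.4912, -0.3061, 0.1076], 'tool_rot': [-179.9773, -0.1332, -40.023], 'force': [4.6757, -1.1964, 4.2208], 'moment': [-0.2458, -1.0523, 0.2311], 'opening': 0.0564}
```

Emit:
apply_moves:
  rows:
    - {"x":0.04,"y":0,"z":0,"rx":0,"ry":0,"rz":1,"claw":0.5}
    - {"x":0,"y":0,"z":0.04,"rx":0,"ry":0,"rz":1,"claw":0.5}
    - {"x":0,"y":0,"z":0.04,"rx":0,"ry":0,"rz":0,"claw":0.5}
    - {"x":0,"y":0,"z":0,"rx":0,"ry":0,"rz":0,"claw":0.5}
    - {"x":0,"y":0,"z":0,"rx":0,"ry":0,"rz":0,"claw":0.5}
    - {"x":0,"y":0,"z":0,"rx":0,"ry":0,"rz":0,"claw":0.5}
    - {"x":0,"y":0,"z":0,"rx":0,"ry":0,"rz":0,"claw":0.5}
    - {"x":0,"y":0,"z":0,"rx":0,"ry":0,"rz":0,"claw":0.5}
    - {"x":0,"y":0,"z":0,"rx":0,"ry":0,"rz":0,"claw":0.5}
    - {"x":0,"y":0,"z":0,"rx":0,"ry":0,"rz":0,"claw":0.5}

```text
clock: 21.2
eef_pos: [0.491, -0.306, 0.1082]
tool_rot: [-180.0, -0.1, -38.0]
force: [5.2, -2.3, 2.0]
opening: 0.0565
gripper_force: 64.6
```

```bash
python3 st.py
```

```text
{'clock': 21.2, 'eef_pos': [0.491, -0.306, 0.1082], 'tool_rot': [-179.9926, -0.0652, -38.0369], 'force': [5.2269, -2.2794, 2.0241], 'moment': [-0.3892, -1.1271, 0.1034], 'opening': 0.0565}
```

Emit:
apply_moves:
  rows:
    - {"x":0.05,"y":-0.03,"z":0,"rx":0,"ry":0,"rz":1,"claw":0.5}
    - {"x":0,"y":0,"z":0.04,"rx":0,"ry":0,"rz":0,"claw":0.5}
    - {"x":0,"y":0,"z":0.04,"rx":0,"ry":0,"rz":0,"claw":0.5}
    - {"x":0,"y":0,"z":0,"rx":0,"ry":0,"rz":0,"claw":0.5}
    - {"x":0,"y":0,"z":0,"rx":0,"ry":0,"rz":0,"claw":0.5}
    - {"x":0,"y":0,"z":0,"rx":0,"ry":0,"rz":0,"claw":0.5}
    - {"x":0,"y":0,"z":0,"rx":0,"ry":0,"rz":0,"claw":0.5}
    - {"x":0,"y":0,"z":0,"rx":0,"ry":0,"rz":0,"claw":0.5}
    - {"x":0,"y":0,"z":0,"rx":0,"ry":0,"rz":0,"claw":0.5}
    - {"x":0,"y":0,"z":0,"rx":0,"ry":0,"rz":0,"claw":0.5}

```text
clock: 22.2
eef_pos: [0.4909, -0.3059, 0.1084]
tool_rot: [180.0, 0.0, -37.0]
force: [5.4, -3.0, -2.0]
opening: 0.0563
gripper_force: 64.7
```

```bash
python3 st.py
```

```text
{'clock': 22.2, 'eef_pos': [0.4909, -0.3059, 0.1084], 'tool_rot': [179.986, 0.024, -37.0453], 'force': [5.4102, -3.0235, -2.035], 'moment': [-0.4768, -1.1243, 0.0262], 'opening': 0.0563}
```

Locked: pulling up by 0.8 mm moved the cap only 0.2 mm, and the catches now hold it down. I release and rise.

Emit:
apply_moves:
  rows:
    - {"x":0,"y":0,"z":-0.03,"rx":0,"ry":0,"rz":0,"claw":0.5}
    - {"x":0,"y":0,"z":0,"rx":0,"ry":0,"rz":0,"claw":0.75}
    - {"x":0,"y":0,"z":0,"rx":0,"ry":0,"rz":0,"claw":1}
    - {"x":0,"y":0,"z":0,"rx":0,"ry":0,"rz":0,"claw":1}
    - {"x":0,"y":0,"z":0,"rx":0,"ry":0,"rz":0,"claw":1}
    - {"x":0,"y":0,"z":0.5,"rx":0,"ry":0,"rz":0,"claw":1}
    - {"x":0,"y":0,"z":2,"rx":0,"ry":0,"rz":0,"claw":1}
    - {"x":0,"y":0,"z":3,"rx":0,"ry":0,"rz":0,"claw":1}
    - {"x":0,"y":0,"z":3,"rx":0,"ry":0,"rz":0,"claw":1}
    - {"x":0,"y":0,"z":3,"rx":0,"ry":0,"rz":0,"claw":1}

```text
clock: 23.2
eef_pos: [0.4906, -0.3059, 0.2251]
tool_rot: [180.0, 0.0, -37.1]
force: [-0.0, -0.6, 0.0]
opening: 0.0856
gripper_force: 0.0
```

Emit:
apply_moves:
  rows:
    - {"x":0,"y":4,"z":2,"rx":0,"ry":0,"rz":0,"claw":1}
    - {"x":0,"y":4.5,"z":0,"rx":0,"ry":0,"rz":0,"claw":1}
    - {"x":0,"y":4.5,"z":0,"rx":0,"ry":0,"rz":0,"claw":1}
    - {"x":0,"y":4.5,"z":0,"rx":0,"ry":0,"rz":0,"claw":1}
    - {"x":0,"y":4.5,"z":0,"rx":0,"ry":0,"rz":0,"claw":1}
    - {"x":0,"y":0,"z":0,"rx":0,"ry":0,"rz":0,"claw":1}
    - {"x":0,"y":0,"z":0,"rx":0,"ry":0,"rz":0,"claw":1}
    - {"x":0,"y":0,"z":0,"rx":0,"ry":0,"rz":0,"claw":1}
    - {"x":0,"y":0,"z":0,"rx":0,"ry":0,"rz":0,"claw":1}
    - {"x":0,"y":0,"z":0,"rx":0,"ry":0,"rz":0,"claw":1}

```text
clock: 24.2
eef_pos: [0.4908, -0.0873, 0.2436]
tool_rot: [180.0, -0.0, -37.2]
force: [0.7, -0.1, -0.4]
opening: 0.0854
gripper_force: 0.0
```

```bash
python3 - <<'E'
from plant import r, imaging
import cv2,numpy as np
from h import *
out=[]
for n,(u,v) in(("scene",(397,165)),("top",(398,220))):
    d=imaging.read_camera(n);P=pts(d)
    out.append(cv2.resize(d["pixels"][v-40:v+40,u-40:u+40,::-1],(400,400),interpolation=cv2.INTER_CUBIC))
    img=d["pixels"];h=cv2.cvtColor(img,cv2.COLOR_RGB2HSV);m=np.zeros(h.shape[:2],bool);m[v-25:v+25,u-25:u+25]=1
    red=m&((h[...,0]<8)|(h[...,0]>172))&(h[...,1]>110);vv,uu=np.nonzero(red)
    w=np.zeros(red.shape,np.uint8);cv2.fillConvexPoly(w,cv2.convexHull(np.c_[uu,vv].astype(np.int32)),1)
    q=P[(w>0)&(h[...,1]<90)];print(n,len(uu),np.median(q,0),q.std(0))
cv2.imwrite("pics/end.png",np.hstack(out));print(r.read_state()["eef_pos"])
E
```

```text
scene 73 [ 0.49584571 -0.29637108  0.11875536] [0.06765942 0.06428042 0.07613316]
top 154 [ 0.48881707 -0.30870789  0.1154582 ] [0.01148346 0.01334588 0.01816266]
[ 0.49085843 -0.08687011  0.24356833]
```

View pics/end.png

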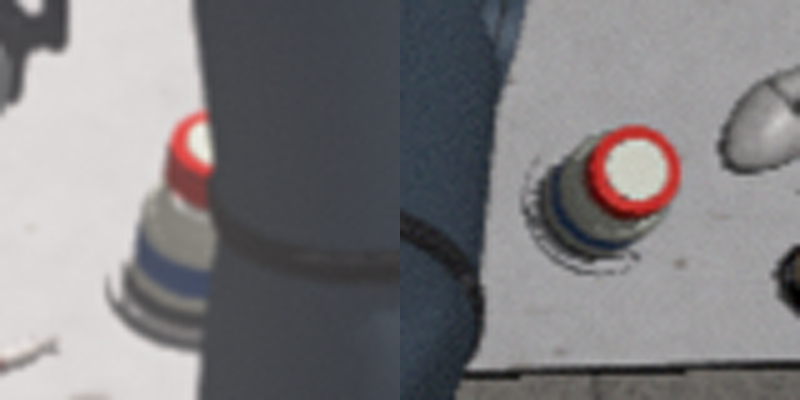

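The top view shows the cap level and centred on the jar at about (445,214) in the full picture, with its top at about 0.1155 m. That matches the locked height (0.0895 + 0.026), and the robot is clear of everything.

```bash
python3 -c "
from plant import r
print(r.hand_in())"
```

```text
the job is handed in; nothing more can be done
None
```

The red safety cap is back on the jar, twisted clockwise to the stop and held by its catches. It stayed at its locked height after I let go, the highest vertical force I read while pressing it on was about 11 N, and the job was handed in at about 24 s.

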